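# Hold the chamber cover's hinge leaf in line for its pin

## Task

Refit the light-tight cover of the sample chamber: pick up the black cover leaf by its blue grip bar, bring its single silver knuckle between the two knuckles of the fixed leaf on the black jamb block so that the three pin holes line up, cover level and on the side over the base plate, and finish while still holding it there, steady, so a colleague can push the pin through. Carry it freely in the gripper, not resting on or pressed against the jamb, and leave the brass leaf, the pin stand and the screw pot where they are.

Things in the scene. Friction and masses are not known exactly. Their poses are not given: they have to be found in the camera images.
- cover: Loose black hinge leaf, 0.18 kg, flat on the bench: plate 95 (x) x 90 (y) x 4 mm, x -55 to +40, one silver knuckle in the middle of its +x edge on a neck 28 mm wide. Blue upright grip bar 14 (x) x 44 (y) mm, top 44 mm above the underside. Origin: on the underside, below the grip bar's centre (centre of mass within 3 mm of it); z up, x towards the knuckle.
- cover_grip (a point): Centre of the grip bar's gripping zone: 30 mm above the origin of cover, axes as cover. Pinch across the 14 mm (x of cover), from above.
- cover_hole (a point): Centre of the hole of the cover's knuckle (tube along y: outer diameter 18, hole 10, length 28 mm), at x +55, z +9 mm from the origin of cover; axes as cover.
- jamb: Fixed: black base plate 220 x 120 x 10 mm (x -140 to +80), black jamb block (x +16 to +66, y -55 to +55, top at 80), silver fixed leaf 4 mm thick on the block. Grey cuvette holder, top at 40, at x -66. Origin: bench level, below the middle of the knuckle gap; x from the hinge line to the block, y along it, z up. Joined, the cover's axes are parallel to these, its grip bar at x -55.
- fixed_hole (a point): Where the cover's hole centre belongs: middle of the 34 mm gap (y -17 to +17) between the fixed leaf's two knuckles (outer diameter 18, hole 10, each 22 mm long), on their axis, 89 mm above the origin of jamb; axes as jamb. The gap is open from above, below and the base-plate (-x) side.
- other_leaf: Bystander: brass leaf of the same outline (95 x 90 mm plate, 44 mm tall) with a red grip bar and two outer knuckles, for another cover; it may lie on either side. Origin under its grip bar. Leave alone.
- pin_stand: Bystander: yellow block 45 x 45 x 25 mm with the 6 mm steel hinge pin standing in it, top at 84 mm. Origin at the centre of its underside. Leave alone.
- screw_pot: Bystander: grey open pot, 64 mm diameter, 35 mm high, holding screws. Origin at the centre of its underside. Leave alone.
There are look-alikes about, which are no part of the job. Leave any green look-alike of the cover alone.

How it is judged:
On the way, in this order (a step that is already met when the one before it is completed fails the run):
1. the cover leaf is held in the fingers, clear of the bench (height (world z) of cover above 0.04 m and contact force between the fingers and cover above 2 N), for 0.2 s.
2. its knuckle is between the fixed knuckles with the holes in line (x of cover_hole in the frame of jamb between -0.003 and 0.003 m and z of cover_hole in the frame of jamb between 0.086 and 0.092 m and y of cover_hole in the frame of jamb between -0.004 and 0.004 m and angle between the y axis of cover and the y axis of jamb, either way round below 0.07 rad and angle between cover's own z axis and vertical below 0.12 rad and x of cover_grip in the frame of jamb below -0.04 m and contact force between the fingers and cover above 2 N and contact force between cover and jamb below 0.8 N), for 0.5 s.
At the end, for the whole second after the job is handed in: Hole centre within 3 mm of the fixed holes' axis (across and in height), 4 mm along it; axes parallel to 0.07 rad; cover level to 0.12 rad, base-plate side, over 70 mm up, under 10 mm/s, gripped over 2 N, jamb contact under 0.8 N; bystanders moved under 30 mm (all of step 2 and linear speed of cover below 0.01 m/s and height (world z) of cover above 0.07 m and not (distance of other_leaf from where it was at the start of the episode above 0.03 m) and not (distance of pin_stand from where it was at the start of the episode above 0.03 m) and not (distance of screw_pot from where it was at the start of the episode above 0.03 m)); the arm keeps its last pose, push and grip.
It fails at once if other leaf is moved more than 30 mm (distance of other_leaf from where it was at the start of the episode above 0.03 m).
It fails at once if pin stand is moved more than 30 mm (distance of pin_stand from where it was at the start of the episode above 0.03 m).
It fails at once if screw pot is moved more than 30 mm (distance of screw_pot from where it was at the start of the episode above 0.03 m).
It also fails if it takes over 40 s, if anything falls off the work surface, if the arm or the gripper's body presses on something with over 40 N, if the wrist force passes 120 N, or if a joint passes its speed limit or range.

## Robot

A 7-joint arm with a two-finger parallel gripper is mounted at the origin on the work surface. World frame = base frame: x ahead of the robot, y to its left, z up, the work surface at z = 0. Lengths are in m, angles in rad, forces in N, time in s.
With the tool pointing down it reaches from about 0.425 to 0.95 m from the base axis. Payload 4.7 kg.
Tool frame: the origin (TCP) lies between the finger pads; the fingertips stand 19 mm ahead of it and the grasp point (between the pads) is the TCP (arm.tcp_to_tips is the distance from the TCP to the fingertips, in m); z points along the fingers, x is the direction in which the jaws open and shut, and the axes are right-handed (so a half turn about z gives the same grasp; the last joint's range is limited). The gripper opens to 85 mm and grips with 20 to 120 N. Pads are 22 mm wide; open, the fingers measure 114 mm over their backs; the gripper's body (76 mm by 85 mm) begins 54 mm behind the grasp point. The pads swing forward as they close: fully open they stand 13 mm farther back than shut.
Start: joints at [-1.205, 0.469, -0.049, 1.532, 0.024, 1.141, -0.082], TCP at [0.26, 0.623, 0.25] pointing down, gripper open.
Joint ranges: [-2.59, 2.59], [-0.33, 1.99], [-1.39, 1.29], [0.1, 2.45], [-1.04, 4.18], [0.21, 1.99], [-2.66, 2.66]. Speed limits (rad/s): [2.57, 2.57, 3.14, 3.14, 3.14, 3.14, 3.14].

## Interface

Orientations are given as [roll, pitch, yaw] about the fixed x, y, z axes, in that order (R = Rz(yaw) Ry(pitch) Rx(roll)).
In Python, from plant import arm gives the robot as it stands.
- The arm moves only by the tool jog_arm, never from a script. Its argument "deltas" is a list of rows, each an object of numbers: "tx", "ty", "tz": the shift along the tool's x, y, z in mm; "spin": the turn about the tool's z in rad. In form: [{"tx": .., "ty": .., "tz": .., "spin": ..}, ...]. A call has 1 to 12 rows; each row is the pose to reach, as a shift and turn from the pose commanded when the call began, along the tool's axes at that moment; what a row does not reach only later rows make up. A row lasts 1/12 s, in which the tool goes at most 41.7 mm and 7.16 degrees, less where a joint would pass 70% of its speed; a pose out of reach is approached as far as the arm can. A call with a gripper value outside its range is refused whole. "jaw" is the finger opening in mm, from 0 to 85.4, set as the call begins (left out, the last holds). The fingers move at their own pace and stop on an object; the grip force is fixed at half the most. Time passes only in rows, so rows that repeat a pose let the fingers close. It gives the time, the measured TCP pose, the force and the opening at its end, in the units of the state.
- arm.get_obs(): the state, without advancing time (a new reading comes with each control period).
- arm.capture(name): name is "side" or "top"; returns a dict with "frame" (420x560x3 uint8, blue, green, red), "range_z" (420x560 float32, m along the optical axis (not along the pixel's ray), 0 where there is no reading), "vertical_fov" (degrees; the focal length in pixels is half the picture's height over the tangent of half this angle, whatever the lens; pixels are square), "cx", "cy" (the principal point, pixels), "rvec" (rotation vector, rad) and "tvec" (3), from world to camera coordinates, as OpenCV has them. Camera axes: x right, y down, z forward; pixel columns grow to the right and rows downward; lengths in m; the calibration is good to about 2 mm. A picture is of the moment at which its call begins.
- arm.finish_job(): hands the job in, once; it reports no verdict.
The state is a dict: "time_s": time; "joint_pos": joint angles; "dq": joint speeds; "effort": joint torques, N m; "ee_pos": TCP position; "tool_rot": TCP orientation; "ft_force": force on the tool from outside, world axes, zero at the start; "torque": the same for the moment, N m; "opening": finger opening in m.
Only numpy, scipy, OpenCV 4.12 (cv2) and the standard library are available. Lean on these libraries where they do the work, as an engineer would, in place of code of your own. Each camera call takes 0.05 s, during which the arm holds its last target.

## Working session

There is one attempt and no reset: what is moved stays moved. The work goes in short steps, Python scripts to look and compute and a tool call to move; the robot and the scene stay as the last step left them, time stands still between calls to the robot, and variables do not carry over. Pictures are saved under pics/ and viewed, and the job is handed in when it is done.

Besides the shell and the picture viewer there is one more tool, called after "Request:" in YAML: its name, and indented under it one key for each argument. jog_arm: Moves the arm, as the interface text tells. Its arguments: {"type":"object","properties":{"deltas":{"type":"array"},"jaw":{"type":"number"}},"required":["deltas"]}

```bash
mkdir -p pics; ls; cat > h.py <<'E'
import numpy as np, cv2
from plant import arm
def cam(n):
    c=arm.capture(n); f=c["frame"].shape[0]/2/np.tan(np.radians(c["vertical_fov"])/2)
    R=cv2.Rodrigues(np.array(c["rvec"],float))[0]; t=np.array(c["tvec"],float).ravel()
    z=c["range_z"]; v,u=np.mgrid[:z.shape[0],:z.shape[1]]
    P=np.stack([(u-c["cx"])/f*z,(v-c["cy"])/f*z,z],-1)
    W=(P-t)@R; W[z==0]=np.nan
    return c,W,f,R,t
E
python3 - <<'E'
from h import *
print(arm.get_obs())
for n in("top","side"):
    c,W,f,R,t=cam(n); cv2.imwrite(f"pics/{n}0.png",c["frame"]); np.savez(f"{n}0.npz",frame=c["frame"],W=W,f=f,R=R,t=t,cx=c["cx"],cy=c["cy"])
    print(n,f,-R.T@t,R[2],{k:c[k] for k in c if k not in("frame","range_z")})
E
```

```text
pics
{'time_s': 0.0, 'joint_pos': array([-1.20489166,  0.46946345, -0.04860097,  1.53371458,  0.02407438,
        1.14104107, -0.08229528]), 'dq': array([ 1.91456208e-05,  2.17222072e-03,  4.82382764e-04, -3.24950090e-03,
       -1.68943142e-03, -1.33336116e-03,  3.29435138e-04]), 'effort': array([ 5.33806851e-04, -5.10329282e+01, -4.66691726e-02, -2.37712330e+01,
        1.05770896e-02,  7.44717516e-03,  1.36705529e-05]), 'ee_pos': array([0.25938526, 0.62255469, 0.24923784]), 'tool_rot': array([3.14154089e+00, 2.04123453e-03, 1.17602310e+00]), 'ft_force': array([-0.1485648 , -0.47188729,  0.06852223]), 'torque': array([-0.02161843, -0.0361493 , -0.02871032]), 'opening': 0.08542461782626466}
top 473.1485765125746 [ 0.29887351 -0.05185405  1.07740064] [ 1.99189634e-01  4.86718059e-04 -9.79960843e-01] {'vertical_fov': 47.866667653419206, 'cx': 283.9401302967526, 'cy': 201.15931581037628, 'rvec': array([ 2.12567466, -2.10648204,  0.21333103]), 'tvec': array([-0.055945  ,  0.5070074 ,  0.99630318])}
side 393.6548777547413 [ 0.0715708  -0.63319175  0.62108221] [ 0.45582585  0.6493745  -0.60871632] {'vertical_fov': 56.15647073179789, 'cx': 284.69293502660776, 'cy': 210.74588776941366, 'rvec': array([ 2.14969608, -0.65589822,  0.34435125]), 'tvec': array([-0.42628092,  0.19393715,  0.75661763])}
```

View pics/top0.png

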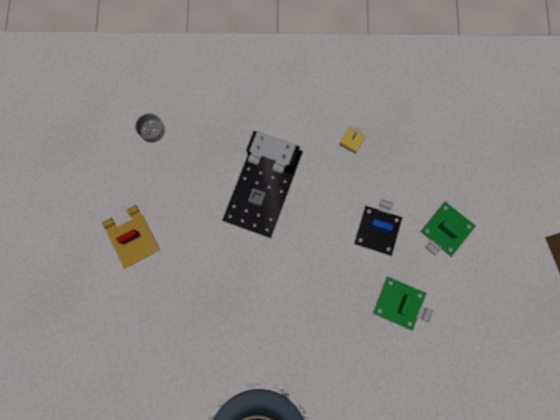

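View pics/side0.png

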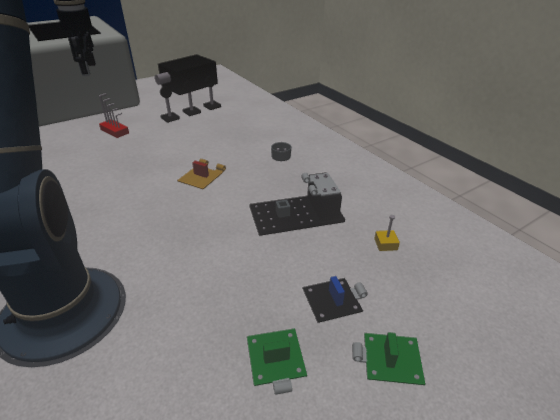

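The pictures show three candidates: the black leaf with the blue bar (top 379,230), and two green leaves at (448,229) and (400,303). Only the first is black, has a blue bar and has one silver knuckle, at (386,204). The jamb is at (263,185), with its knuckles at (254,160) and (279,168). Next I'll confirm this in enlarged crops and measure.

```bash
python3 - <<'E'
import numpy as np, cv2
d=np.load("top0.npz"); s=np.load("side0.npz")
a=cv2.resize(d["frame"][190:265,340:415],(400,400),interpolation=cv2.INTER_CUBIC)
b=cv2.resize(d["frame"][120:245,205:330],(400,400),interpolation=cv2.INTER_CUBIC)
cv2.imwrite("pics/crop1.png",np.hstack([a,b]))
for n,q in(("top",d),("side",s)):
    F=q["frame"].astype(int);W=q["W"]
    B,G,Rr=F[...,0],F[...,1],F[...,2]
    z=W[...,2]
    m=(B>Rr+40)&(B>G+30)&(z>0.02)&(z<.06)&(W[...,0]>.25)
    print(n,"blue",m.sum(),np.nanmean(W[m],0),np.nanmax(z[m]))
    bench=(abs(z)<.02); print("bench z",np.nanmedian(z[bench]))
    m=m&(z>.040); 
    if m.sum()>5:
        p=W[m][:,:2].astype(np.float32); print("topface",m.sum(),p.mean(0),cv2.minAreaRect(p))
E
```

```text
top blue 166 [ 0.45678532 -0.26692615  0.04156353] 0.05000655466774066
bench z 0.0007406763710462833
topface 130 [ 0.45767674 -0.26776674] ((0.45836928486824036, -0.2681586742401123), (0.04387954622507095, 0.014439770951867104), 73.10173797607422)
side blue 115 [ 0.45546333 -0.2673915   0.04436714] 0.047313941944340916
bench z 0.001044682325332871
topface 115 [ 0.45546335 -0.26739144] ((0.45601263642311096, -0.2663171589374542), (0.041574809700250626, 0.013453739695250988), 72.46320343017578)
```

View pics/crop1.png

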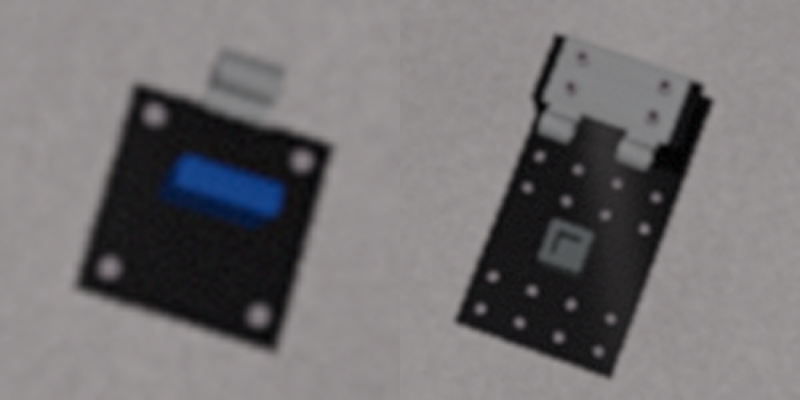

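The crop shows the black leaf with its blue bar and single silver knuckle, so this is the cover. The jamb's two knuckles and grey cuvette holder are also visible. Measuring both poses now.

```bash
cat > meas.py <<'E'
import numpy as np, cv2
def rect(p):
    r=cv2.minAreaRect(p[:,:2].astype(np.float32)); return [np.round(x,4) for x in r]
def run(q,n):
    F=q["frame"].astype(int);W=q["W"]; z=W[...,2]; x=W[...,0];y=W[...,1]
    mx=F.max(-1); V=F.sum(-1)/3
    near=lambda cx,cy,r:(np.hypot(x-cx,y-cy)<r)
    print(n)
    m=near(.456,-.267,.09)&(V<75)&(z<.012); p=W[m]; print(" cover dark",m.sum(),rect(p))
    # knuckle
    m=near(.456+.053,-.267-.017,.024)&(z>.011); print(" cover knuckle",m.sum(),rect(W[m]),np.nanmax(W[m][:,2]))
    J=near(.56,0.02,.2)
    m=J&(z>.070)&(z<.105); print(" leaf/block top",m.sum(),rect(W[m]),"z hist",np.histogram(W[m][:,2],bins=np.arange(.07,.106,.004)))
    m=J&(z>.0885); print(" knuckle pts",m.sum())
    for v,u in zip(*np.nonzero(m)): pass
    m=J&(z>.003)&(z<.018)&(V<110); print(" base plate",m.sum(),rect(W[m]), np.nanmedian(W[m][:,2]))
    m=J&(z>.033)&(z<.047); print(" 40 high",m.sum(),np.nanmean(W[m],0) if m.sum() else 0)
if __name__=="__main__":
    for n in("top","side"): run(np.load(n+"0.npz"),n)
E
python3 meas.py
```

```text
top
 cover dark 1290 [array([ 0.4517, -0.267 ]), array([0.0882, 0.0933]), np.float64(72.1961)]
 cover knuckle 90 [array([ 0.5098, -0.2847]), array([0.0279, 0.0169]), np.float64(70.0491)] 0.022561860879079007
 leaf/block top 1364 [array([ 0.6089, -0.0201]), array([0.1101, 0.0757]), np.float64(71.042)] z hist (array([ 18,  39, 214, 653, 260,  47,  82,  51]), array([0.07 , 0.074, 0.078, 0.082, 0.086, 0.09 , 0.094, 0.098, 0.102]))
 knuckle pts 233
 base plate 3287 [array([ 0.5535, -0.0012]), array([0.1209, 0.2206]), np.float64(70.7624)] 0.010618501069896046
 40 high 183 [ 0.54046259 -0.00140938  0.03992205]
side
 cover dark 1351 [array([ 0.4593, -0.2677]), array([0.0896, 0.116 ]), np.float64(72.2855)]
 cover knuckle 101 [array([ 0.5084, -0.2826]), array([0.0289, 0.0172]), np.float64(73.6948)] 0.02094211778547839
 leaf/block top 755 [array([ 0.6068, -0.0192]), array([0.1112, 0.0761]), np.float64(70.8997)] z hist (array([ 31,  37,  89, 395, 100,  31,  45,  27]), array([0.07 , 0.074, 0.078, 0.082, 0.086, 0.09 , 0.094, 0.098, 0.102]))
 knuckle pts 126
 base plate 1957 [array([0.5532, 0.0053]), array([0.1329, 0.2203]), np.float64(70.551)] 0.010804698002010216
 40 high 256 [ 0.56149717 -0.02466567  0.03946154]
```

Request:
jog_arm:
  deltas:
    - {"tx": -10,"ty": 16,"tz": 0,"spin": 0.03}
    - {"tx": -30,"ty": 49,"tz": 0,"spin": 0.1}
    - {"tx": -52,"ty": 84,"tz": 0,"spin": 0.17}
    - {"tx": -74,"ty": 120,"tz": 0,"spin": 0.24}
    - {"tx": -96,"ty": 156,"tz": 0,"spin": 0.31}
    - {"tx": -118,"ty": 192,"tz": 0,"spin": 0.38}
    - {"tx": -140,"ty": 228,"tz": 0,"spin": 0.45}
    - {"tx": -162,"ty": 263,"tz": 0,"spin": 0.52}
    - {"tx": -184,"ty": 299,"tz": 0,"spin": 0.59}
    - {"tx": -206,"ty": 335,"tz": 0,"spin": 0.66}
    - {"tx": -226,"ty": 367,"tz": 0,"spin": 0.72}
    - {"tx": -240,"ty": 390,"tz": 0,"spin": 0.76}
  jaw: 50

```text
time_s: 1.1
ee_pos: [0.5293, 0.2468, 0.2502]
tool_rot: [3.14, 0.0, 0.409]
ft_force: [1.0, 0.2, -0.7]
opening: 0.0498
```

```bash
cat > go.py <<'E'
import sys
from h import *
from scipy.spatial.transform import Rotation as Ro
x,y,z,yaw=map(float,sys.argv[1:5])
o=arm.get_obs(); R=Ro.from_euler("xyz",o["tool_rot"]).as_matrix()
d=R.T@(np.array([x,y,z])-o["ee_pos"]); 
print("tcp",o["ee_pos"].round(4),o["tool_rot"].round(4),"F",o["ft_force"].round(2),"open",o["opening"],"t",o["time_s"],"dq",abs(o["dq"]).max())
print("delta mm",(d*1e3).round(1),"spin",round(o["tool_rot"][2]-yaw,4))
E
python3 go.py .457 -.267 .2 -.308
```

```text
tcp [0.5293 0.2468 0.2502] [3.1396e+00 2.0000e-04 4.0860e-01] F [ 0.95  0.18 -0.67] open 0.04980562562233777 t 1.1 dq 0.3733846085711833
delta mm [-270.5  442.7   51.1] spin 0.7166
```

Request:
jog_arm:
  deltas:
    - {"tx": -10,"ty": 17,"tz": 0,"spin": 0.03}
    - {"tx": -30,"ty": 50,"tz": 0,"spin": 0.09}
    - {"tx": -52,"ty": 85,"tz": 0,"spin": 0.16}
    - {"tx": -74,"ty": 120,"tz": 0,"spin": 0.22}
    - {"tx": -96,"ty": 156,"tz": 0,"spin": 0.29}
    - {"tx": -118,"ty": 193,"tz": 5,"spin": 0.36}
    - {"tx": -140,"ty": 229,"tz": 10,"spin": 0.42}
    - {"tx": -162,"ty": 265,"tz": 15,"spin": 0.49}
    - {"tx": -184,"ty": 301,"tz": 20,"spin": 0.55}
    - {"tx": -206,"ty": 337,"tz": 25,"spin": 0.61}
    - {"tx": -228,"ty": 373,"tz": 30,"spin": 0.67}
    - {"tx": -248,"ty": 406,"tz": 35,"spin": 0.71}

```text
time_s: 2.1
ee_pos: [0.4639, -0.2174, 0.2154]
tool_rot: [-3.14, 0.0, -0.295]
ft_force: [1.0, 1.1, -0.1]
opening: 0.0504
```

Request:
jog_arm:
  deltas:
    - {"tx": 0,"ty": 0,"tz": 0,"spin": 0}
    - {"tx": 0,"ty": 0,"tz": 0,"spin": 0}

```text
time_s: 2.27
ee_pos: [0.4634, -0.2184, 0.2152]
tool_rot: [3.141, 0.001, -0.299]
ft_force: [0.6, 0.2, 0.1]
opening: 0.0504
```

```bash
python3 go.py .457 -.267 .12 -.308
```

```text
tcp [ 0.4634 -0.2184  0.2152] [ 3.1413e+00  1.4000e-03 -2.9910e-01] F [0.57 0.23 0.15] open 0.05038403196575946 t 2.2667 dq 0.05961445549724079
delta mm [ 8.3 48.3 95.2] spin 0.0089
```

Request:
jog_arm:
  deltas:
    - {"tx": 3,"ty": 15,"tz": 15,"spin": 0.009}
    - {"tx": 8,"ty": 40,"tz": 40,"spin": 0.009}
    - {"tx": 8.3,"ty": 48.3,"tz": 70,"spin": 0.009}
    - {"tx": 8.3,"ty": 48.3,"tz": 95,"spin": 0.009}
    - {"tx": 8.3,"ty": 48.3,"tz": 95,"spin": 0.009}
    - {"tx": 8.3,"ty": 48.3,"tz": 95,"spin": 0.009}

```text
time_s: 2.77
ee_pos: [0.4587, -0.263, 0.1199]
tool_rot: [-3.14, 0.003, -0.3]
ft_force: [-0.2, -0.3, 0.4]
opening: 0.05
```

```bash
python3 - <<'E'
from h import *
c,W,f,R,t=cam("side"); cv2.imwrite("pics/s1.png",np.hstack([cv2.resize(c["frame"][200:360,240:440],(400,320)),]))
c,W,f,R,t=cam("top"); cv2.imwrite("pics/t1.png",cv2.resize(c["frame"][150:300,300:480],(540,450)))
E
python3 go.py .457 -.267 .031 -.308
```

```text
tcp [ 0.4602 -0.2643  0.122 ] [-3.141e+00 -2.100e-03 -3.007e-01] F [0.95 0.13 0.81] open 0.05025456770539625 t 2.8667 dq 0.014660278340925106
delta mm [-2.5  3.6 91. ] spin 0.0073
```

View pics/s1.png

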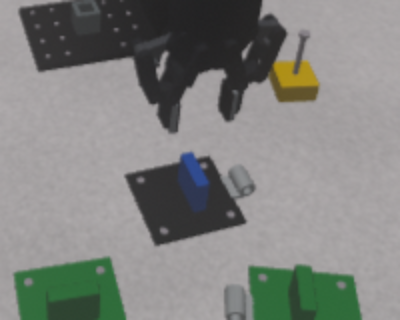

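View pics/t1.png

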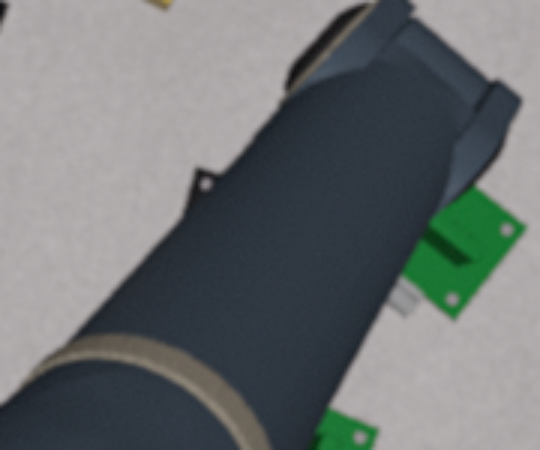

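Request:
jog_arm:
  deltas:
    - {"tx": -1,"ty": 2,"tz": 10,"spin": 0.007}
    - {"tx": -2,"ty": 3,"tz": 30,"spin": 0.007}
    - {"tx": -2.5,"ty": 3,"tz": 50,"spin": 0.007}
    - {"tx": -2.5,"ty": 3,"tz": 70,"spin": 0.007}
    - {"tx": -2.5,"ty": 3,"tz": 82,"spin": 0.007}
    - {"tx": -2.5,"ty": 3,"tz": 90,"spin": 0.007}
    - {"tx": -2.5,"ty": 3,"tz": 90,"spin": 0.007}
    - {"tx": -2.5,"ty": 3,"tz": 90,"spin": 0.007}

```text
time_s: 3.53
ee_pos: [0.456, -0.2675, 0.0311]
tool_rot: [3.142, -0.001, -0.31]
ft_force: [0.3, -0.2, 1.0]
opening: 0.0499
```

```bash
python3 - <<'E'
from h import *
c,W,f,R,t=cam("side"); cv2.imwrite("pics/s2.png",cv2.resize(c["frame"][220:340,260:420],(640,480),interpolation=cv2.INTER_CUBIC))
E
python3 go.py .457 -.267 .031 -.308
```

```text
tcp [ 0.4562 -0.2677  0.0315] [ 3.1414e+00 -1.6000e-03 -3.1010e-01] F [ 0.43 -0.76  0.02] open 0.04998268846330292 t 3.5833 dq 0.008958202477529596
delta mm [ 0.5 -0.9  0.5] spin -0.0021
```

View pics/s2.png

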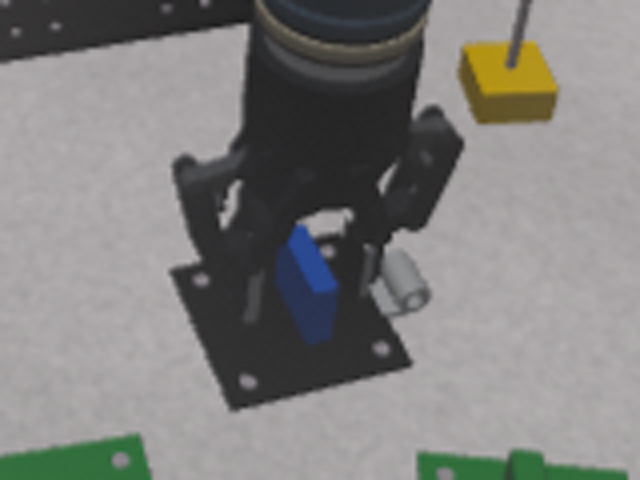

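The fingers stand either side of the blue bar (crop about 305,290), so I'll close and then lift.

Request:
jog_arm:
  deltas:
    - {"tx": 0,"ty": 0,"tz": 0,"spin": 0}
    - {"tx": 0,"ty": 0,"tz": 0,"spin": 0}
    - {"tx": 0,"ty": 0,"tz": 0,"spin": 0}
    - {"tx": 0,"ty": 0,"tz": 0,"spin": 0}
    - {"tx": 0,"ty": 0,"tz": 0,"spin": 0}
    - {"tx": 0,"ty": 0,"tz": 0,"spin": 0}
    - {"tx": 0,"ty": 0,"tz": 0,"spin": 0}
    - {"tx": 0,"ty": 0,"tz": 0,"spin": 0}
  jaw: 0

```text
time_s: 4.25
ee_pos: [0.4566, -0.2678, 0.0317]
tool_rot: [3.142, -0.002, -0.31]
ft_force: [0.9, 0.1, 7.0]
opening: 0.0132
```

Request:
jog_arm:
  deltas:
    - {"tx": 0,"ty": 0,"tz": -4,"spin": 0}
    - {"tx": 0,"ty": 0,"tz": -14,"spin": 0}
    - {"tx": 0,"ty": 0,"tz": -30,"spin": 0}
    - {"tx": 0,"ty": 0,"tz": -50,"spin": 0}
    - {"tx": 0,"ty": 0,"tz": -75,"spin": 0}
    - {"tx": 0,"ty": 0,"tz": -100,"spin": 0}
    - {"tx": 0,"ty": 0,"tz": -125,"spin": 0}
    - {"tx": 0,"ty": 0,"tz": -145,"spin": 0}
    - {"tx": 0,"ty": 0,"tz": -150,"spin": 0}
    - {"tx": 0,"ty": 0,"tz": -150,"spin": 0}

```text
time_s: 5.08
ee_pos: [0.456, -0.2675, 0.1821]
tool_rot: [-3.141, -0.003, -0.31]
ft_force: [-0.6, -0.5, -2.6]
opening: 0.0131
```

```bash
python3 - <<'E'
from h import *
for n in("side","top"):
    c,W,f,R,t=cam(n); np.savez(f"{n}1.npz",frame=c["frame"],W=W,f=f,R=R,t=t,cx=c["cx"],cy=c["cy"]); cv2.imwrite(f"pics/{n}3.png",c["frame"])
E
python3 go.py .457 -.267 .181 -.308
```

```text
tcp [ 0.4548 -0.2666  0.1798] [-3.141e+00  2.000e-03 -3.097e-01] F [-0.52  0.23 -3.25] open 0.012971652170821127 t 5.1833 dq 0.019851614233017918
delta mm [ 2.2 -0.3 -1.2] spin -0.0017
```

View pics/side3.png

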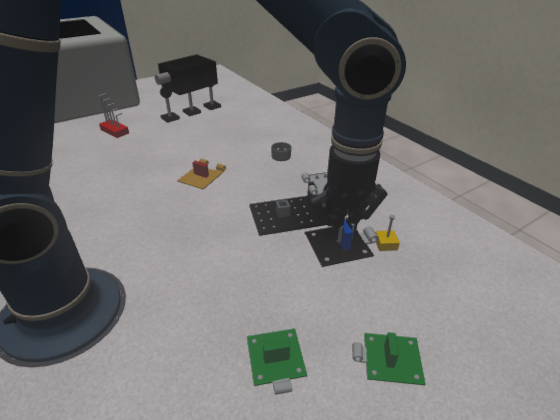

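View pics/top3.png

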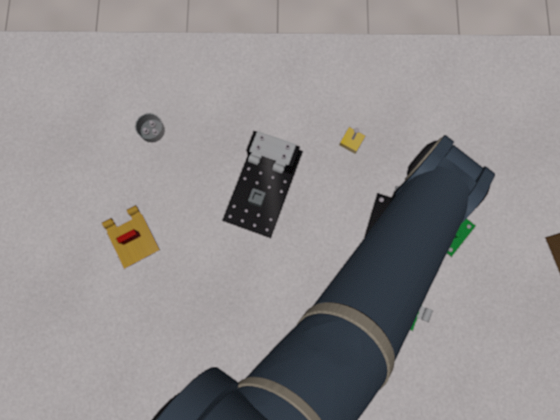

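The cover is held and clear of the bench. It shows level in the side view at (340,243) with its knuckle at (371,234). Now I'll carry it high to a hover on the -x side of the jamb.

```bash
python3 go.py .495 .0195 .181 -.334
```

```text
tcp [ 0.4548 -0.2666  0.1798] [-3.141e+00  2.000e-03 -3.097e-01] F [-0.52  0.23 -3.25] open 0.012971652170821127 t 5.1833 dq 0.019851614233017918
delta mm [ -48.9 -284.7   -1. ] spin 0.0243
```

Request:
jog_arm:
  deltas:
    - {"tx": -2,"ty": -8,"tz": 0,"spin": 0}
    - {"tx": -6,"ty": -28,"tz": 0,"spin": 0.005}
    - {"tx": -11,"ty": -56,"tz": 0,"spin": 0.01}
    - {"tx": -16,"ty": -86,"tz": 0,"spin": 0.015}
    - {"tx": -21,"ty": -118,"tz": 0,"spin": 0.02}
    - {"tx": -27,"ty": -150,"tz": 0,"spin": 0.024}
    - {"tx": -33,"ty": -182,"tz": 0,"spin": 0.024}
    - {"tx": -38,"ty": -214,"tz": 0,"spin": 0.024}
    - {"tx": -43,"ty": -244,"tz": 0,"spin": 0.024}
    - {"tx": -47,"ty": -268,"tz": 0,"spin": 0.024}
    - {"tx": -49,"ty": -281,"tz": 0,"spin": 0.024}
    - {"tx": -49,"ty": -285,"tz": 0,"spin": 0.024}

```text
time_s: 6.18
ee_pos: [0.495, 0.0228, 0.1792]
tool_rot: [3.141, 0.003, -0.328]
ft_force: [0.2, -0.7, -2.3]
opening: 0.0128
```

Request:
jog_arm:
  deltas:
    - {"tx": 0,"ty": 0,"tz": 8,"spin": 0}
    - {"tx": 0,"ty": 0,"tz": 22,"spin": 0}
    - {"tx": 0,"ty": 0,"tz": 30,"spin": 0}
    - {"tx": 0,"ty": 0,"tz": 30,"spin": 0}
    - {"tx": 0,"ty": 0,"tz": 30,"spin": 0}
    - {"tx": 0,"ty": 0,"tz": 30,"spin": 0}

```text
time_s: 6.68
ee_pos: [0.496, 0.0182, 0.1508]
tool_rot: [3.141, -0.0, -0.336]
ft_force: [0.1, -0.1, -3.0]
opening: 0.0132
```

```bash
python3 - <<'E'
from h import *
for n in("side","top"):
    c,W,f,R,t=cam(n); np.savez(f"{n}2.npz",frame=c["frame"],W=W,f=f,R=R,t=t,cx=c["cx"],cy=c["cy"]); cv2.imwrite(f"pics/{n}4.png",cv2.resize(c["frame"][130:260,220:390] if n=="side" else c["frame"][100:280,180:350],None,fx=4 if n=="side" else 3,fy=4 if n=="side" else 3,interpolation=cv2.INTER_CUBIC))
E
python3 go.py .495 .0195 .151 -.334
```

```text
tcp [0.4963 0.0186 0.1512] [-3.141e+00 -9.000e-04 -3.348e-01] F [-0.12 -0.68 -2.06] open 0.012873020009272837 t 6.7833 dq 0.00508290211179125
delta mm [-1.5 -0.4  0.2] spin -0.0008
```

View pics/side4.png

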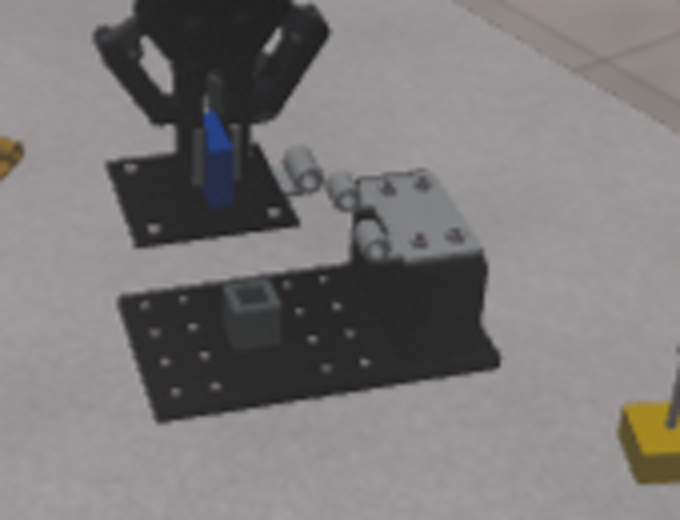

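View pics/top4.png

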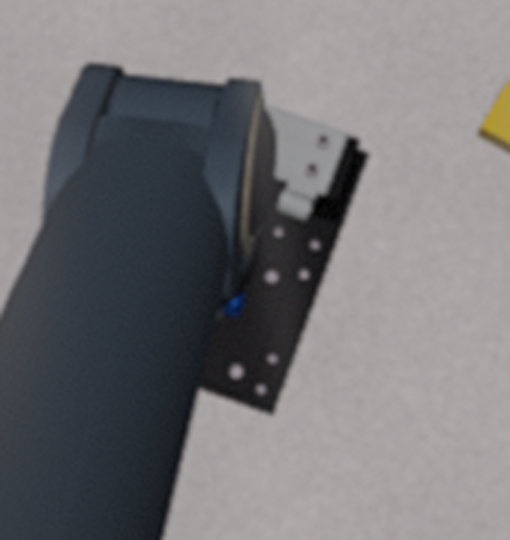

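```bash
cat > fit.py <<'E'
import numpy as np, cv2
from scipy.optimize import least_squares
def box(p,lo,hi):
    c=(np.array(lo)+hi)/2; h=(np.array(hi)-lo)/2; q=abs(p-c)-h
    return np.linalg.norm(np.maximum(q,0),axis=1)+np.minimum(q.max(1),0)
def cyl(p,x,z,r,y0,y1):
    q=np.stack([np.hypot(p[:,0]-x,p[:,2]-z)-r,abs(p[:,1]-(y0+y1)/2)-(y1-y0)/2],1)
    return np.linalg.norm(np.maximum(q,0),axis=1)+np.minimum(q.max(1),0)
def cover(p): return np.min([box(p,(-55,-45,0),(40,45,4)),box(p,(-7,-22,0),(7,22,44)),cyl(p,55,9,9,-14,14)],0)
def jamb(p): return np.min([box(p,(-140,-60,0),(80,60,10)),box(p,(16,-55,0),(66,55,82)),cyl(p,0,89,9,17,39),cyl(p,0,89,9,-39,-17)],0)
def loc(W,v):
    x,y,z,a=v; c,s=np.cos(a),np.sin(a); d=W*1e3-[x,y,z]
    return np.stack([c*d[:,0]+s*d[:,1],-s*d[:,0]+c*d[:,1],d[:,2]],1)
def fit(W,f,v,tol=6,sel=None,w=(0,0,0)):
    P=W.reshape(-1,3); P=P[np.isfinite(P).all(1)]
    for it in range(6):
        L=loc(P,v); m=abs(f(L))<tol
        if sel is not None: m&=sel(L)
        Q=P[m]
        r=least_squares(lambda u:f(loc(Q,u)),v,loss="soft_l1",f_scale=1.0,x_scale=[1,1,1,.02]); v=r.x
    J=r.jac; cov=np.linalg.inv(J.T@J)*np.median(abs(r.fun))**2*2
    return v,len(Q),np.median(abs(r.fun)),np.sqrt(np.diag(cov))
jsel=lambda L:(L[:,2]>3)&~((abs(L[:,0]+66)<22)&(abs(L[:,1])<22)&(L[:,2]>11))
csel=lambda L:(L[:,2]<24)&((abs(L[:,0])>28)|(L[:,2]<8))
E
cat > f1.py <<'E'
import sys
from fit import *
np.set_printoptions(suppress=True,precision=3)
def go(tag,vc,sd=True):
    for n in ("top","side"):
        d=np.load(f"{n}0.npz"); print(n,"jamb before",fit(d["W"],jamb,[581,-10.5,0,-.334],sel=jsel)); 
        print(n,"cover before",fit(d["W"],cover,[457,-267,0,-.309],sel=lambda L:L[:,2]>2.5))
    d=np.load("side2.npz"); print("jamb now",fit(d["W"],jamb,[581,-10.5,0,-.334],sel=jsel))
    print("cover held",fit(d["W"],cover,[496,18.5,120,-.334]))
    print("cover held csel",fit(d["W"],cover,[496,18.5,120,-.334],sel=csel))
go(0,0)
E
python3 f1.py
```

```text
top jamb before (array([581.938, -10.649,   1.008,  -0.339]), 4789, np.float64(1.3198883595680755), array([0.13 , 0.169, 0.05 , 0.003]))
top cover before (array([ 458.218, -267.819,    1.957,   -0.316]), 1108, np.float64(0.8256734807456527), array([0.135, 0.213, 0.056, 0.005]))
side jamb before (array([580.681,  -7.571,   1.218,  -0.338]), 3128, np.float64(0.8311828989572492), array([0.077, 0.068, 0.038, 0.001]))
side cover before (array([ 456.993, -265.458,    0.786,   -0.3  ]), 1737, np.float64(0.5870124389762079), array([0.068, 0.087, 0.029, 0.003]))
jamb now (array([580.65 ,  -7.616,   1.273,  -0.338]), 3127, np.float64(0.8021684264017068), array([0.075, 0.064, 0.036, 0.001]))
cover held (array([494.19 ,  21.003, 120.168,  -0.325]), 1040, np.float64(0.6527176283321481), array([0.123, 0.112, 0.043, 0.004]))
cover held csel (array([493.945,  20.872, 120.135,  -0.322]), 836, np.float64(0.6059304311513571), array([0.157, 0.154, 0.041, 0.004]))
```

Request:
jog_arm:
  deltas:
    - {"tx": 1,"ty": -0.5,"tz": 5,"spin": 0.003}
    - {"tx": 3,"ty": -1,"tz": 15,"spin": 0.003}
    - {"tx": 5,"ty": -1.6,"tz": 27,"spin": 0.003}
    - {"tx": 7,"ty": -1.6,"tz": 36,"spin": 0.003}
    - {"tx": 7,"ty": -1.6,"tz": 39,"spin": 0.003}
    - {"tx": 7,"ty": -1.6,"tz": 39,"spin": 0.003}
    - {"tx": 7,"ty": -1.6,"tz": 39,"spin": 0.003}
    - {"tx": 7,"ty": -1.6,"tz": 39,"spin": 0.003}

```text
time_s: 7.45
ee_pos: [0.5033, 0.0182, 0.1119]
tool_rot: [-3.141, -0.0, -0.337]
ft_force: [-0.1, 0.5, -2.8]
opening: 0.0132
```

```bash
cat > chk.py <<'E'
import sys
from h import *
from fit import *
np.set_printoptions(suppress=True,precision=3)
tag=sys.argv[1]
Ws=[];obs=[]
for k in range(4):
    c,W,f,R,t=cam("side"); Ws.append(W); o=arm.get_obs(); obs.append(np.r_[o["ee_pos"]*1e3,o["tool_rot"],o["ft_force"],o["opening"]*1e3])
obs[:]=[np.r_[b[:3],b[3]%(2*np.pi),b[4:]] for b in obs]
np.savez(f"side{tag}.npz",frame=c["frame"],W=W,f=f,R=R,t=t,cx=c["cx"],cy=c["cy"])
cv2.imwrite(f"pics/side{tag}.png",cv2.resize(c["frame"][140:240,240:360],None,fx=5,fy=5,interpolation=cv2.INTER_CUBIC))
o=np.mean(obs,0); print("obs",o,"std",np.std(obs,0)[:3],"t",arm.get_obs()["time_s"])
W=np.nanmean(Ws,0)
d0=np.load("side0.npz")["W"]
j=fit(d0,jamb,[581,-10.5,0,-.334],sel=jsel)[0]
b=fit(W,jamb,[581,-10.5,0,-.334],sel=lambda L:jsel(L)&((L[:,0]>5)|(L[:,2]<14)))[0]; print("jamb ini",j,"now",b)
z0=o[2]-31
for sel in (None,csel):
    v,n,res,sd=fit(W,cover,[o[0]-1.5,o[1]+2,z0,o[5]],tol=5,sel=sel); 
    for jj in (j,):
        L=loc(v[None,:3]/1e3,jj)[0]; print("cover",v,n,res,sd,"in jamb",L,"dyaw",v[3]-jj[3])
jr=np.array([581.4,-10.,0,-.336]); print("tcp in jamb (mean est)",loc(o[None,:3]/1e3,jr)[0])
E
python3 chk.py 5
```

```text
obs [503.29   18.302 112.098   3.142  -0.001  -0.337   0.058   0.262  -2.149
  13.112] std [0.026 0.039 0.047] t 7.65
jamb ini [580.681  -7.571   1.218  -0.338] now [580.691  -7.532   1.185  -0.339]
cover [501.502  21.378  81.292  -0.336] 993 0.37097956519608033 [0.067 0.054 0.022 0.002] in jamb [-84.298   1.073  80.074] dyaw 0.0013519544714465925
cover [501.749  21.4    81.283  -0.336] 807 0.35602708745074096 [0.088 0.071 0.022 0.002] in jamb [-84.072   1.176  80.065] dyaw 0.0021214572010275212
tcp in jamb (mean est) [-83.074   0.965 112.098]
```

View pics/side5.png

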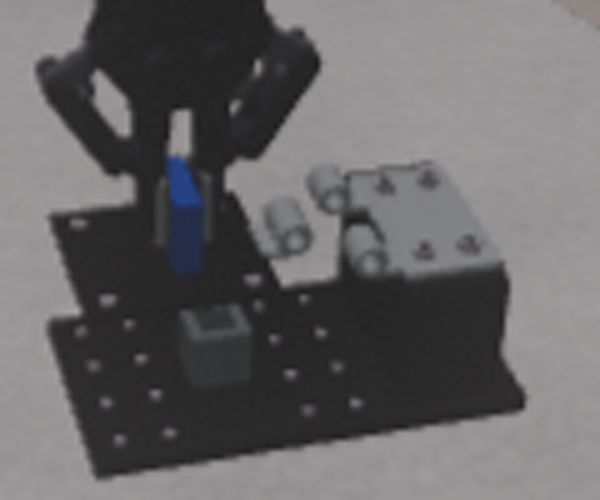

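```bash
cat >> fit.py <<'E'
def jamb(p): return np.min([box(p,(-140,-60,0),(80,60,10)),box(p,(16,-55,0),(66,55,80)),box(p,(10,-39,80),(62,39,84)),cyl(p,0,89,9,17,39),cyl(p,0,89,9,-39,-17)],0)
E
python3 - <<'E'
from fit import *
np.set_printoptions(suppress=True,precision=2)
for n in("side0","side5","top0"):
    W=np.load(n+".npz")["W"]
    for nm,s in(("all",jsel),("base",lambda L:(L[:,2]<14)&jsel(L)),("upper",lambda L:(L[:,2]>60)&(L[:,0]>-12)),("knuckles",lambda L:(L[:,2]>82)&(L[:,0]<9)&(L[:,0]>-12))):
        if n=="side5" and nm=="all":pass
        print(n,nm,fit(W,jamb,[581,-9,1,-.337],sel=s,tol=5))
W=np.load("side0.npz")["W"]; P=W.reshape(-1,3);P=P[np.isfinite(P).all(1)];L=loc(P,[580.68,-7.57,0,-.338])
m=(abs(L[:,0]-40)<15)&(abs(L[:,1])<30)&(L[:,2]>70);print("leaf z",np.median(L[m,2]))
m=(abs(L[:,0]+110)<20)&(abs(L[:,1])<45);print("base z",np.median(L[m,2]))
m=(abs(L[:,0])<100)&(abs(L[:,1]+120)<40);print("bench z",np.median(L[m,2]))
E
```

```text
side0 all (array([580.72,  -7.61,   1.01,  -0.34]), 3137, np.float64(0.7151556869475613), array([0.07, 0.06, 0.03, 0.  ]))
side0 base (array([580.83,  -7.57,   0.91,  -0.34]), 1852, np.float64(0.7359903764967921), array([0.16, 0.12, 0.04, 0.  ]))
side0 upper (array([581.02,  -7.75,   1.53,  -0.34]), 830, np.float64(0.9062881827435305), array([0.18, 0.17, 0.09, 0.  ]))
side0 knuckles (array([580.3 ,  -7.69,   1.18,  -0.33]), 135, np.float64(0.8694014925628029), array([0.3 , 0.28, 0.25, 0.01]))
side5 all (array([580.75,  -7.63,   1.03,  -0.34]), 3062, np.float64(0.7132410061362542), array([0.06, 0.06, 0.03, 0.  ]))
side5 base (array([580.69,  -7.69,   0.94,  -0.34]), 1773, np.float64(0.6986819212151971), array([0.15, 0.11, 0.03, 0.  ]))
side5 upper (array([581.19,  -7.55,   1.5 ,  -0.35]), 826, np.float64(0.8953486606759498), array([0.18, 0.16, 0.09, 0.  ]))
side5 knuckles (array([580.74,  -7.18,   1.2 ,  -0.34]), 133, np.float64(0.8608366049260887), array([0.28, 0.27, 0.25, 0.01]))
top0 all (array([582.14, -10.56,   0.84,  -0.34]), 4793, np.float64(1.1710337031341567), array([0.11, 0.14, 0.04, 0.  ]))
top0 base (array([581.43, -11.21,   0.54,  -0.34]), 3213, np.float64(1.2511579349437216), array([0.32, 0.32, 0.05, 0.  ]))
top0 upper (array([582.37, -10.75,   2.43,  -0.34]), 1379, np.float64(1.117432062302555), array([0.17, 0.23, 0.08, 0.  ]))
top0 knuckles (array([582.17, -10.34,   0.77,  -0.34]), 173, np.float64(0.7264826350650413), array([0.2 , 0.24, 0.16, 0.01]))
leaf z 84.95768280569462
base z 10.978969063012011
bench z 0.7328749483280155
```

Request:
jog_arm:
  deltas:
    - {"tx": 0,"ty": 1,"tz": 0.5,"spin": 0.001}
    - {"tx": 1,"ty": 1.1,"tz": 0.5,"spin": 0.001}
    - {"tx": 4,"ty": 1.1,"tz": 0.5,"spin": 0.001}
    - {"tx": 7,"ty": 1.1,"tz": 0.5,"spin": 0.001}
    - {"tx": 10,"ty": 1.1,"tz": 0.5,"spin": 0.001}
    - {"tx": 13,"ty": 1.1,"tz": 0.5,"spin": 0.001}
    - {"tx": 15,"ty": 1.1,"tz": 0.5,"spin": 0.001}
    - {"tx": 15,"ty": 1.1,"tz": 0.5,"spin": 0.001}
    - {"tx": 15,"ty": 1.1,"tz": 0.5,"spin": 0.001}

```text
time_s: 8.4
ee_pos: [0.5169, 0.0122, 0.1112]
tool_rot: [3.142, 0.0, -0.338]
ft_force: [-0.2, -0.1, -1.3]
opening: 0.013
```

```bash
python3 chk.py 6
```

```text
obs [516.655  12.314 111.15    3.142   0.     -0.338  -0.183  -0.288  -2.014
  13.075] std [0.028 0.035 0.024] t 8.6
jamb ini [580.717  -7.606   1.017  -0.338] now [580.764  -7.594   0.991  -0.339]
cover [514.619  15.445  80.372  -0.344] 982 0.3869715056947447 [0.079 0.058 0.023 0.002] in jamb [-70.002  -0.169  79.355] dyaw -0.005657322389469921
cover [515.051  15.258  80.367  -0.342] 803 0.3578029172313393 [0.088 0.076 0.022 0.002] in jamb [-69.532  -0.202  79.35 ] dyaw -0.004495017664377932
tcp in jamb (mean est) [-68.482  -0.281 111.15 ]
```

View pics/side6.png

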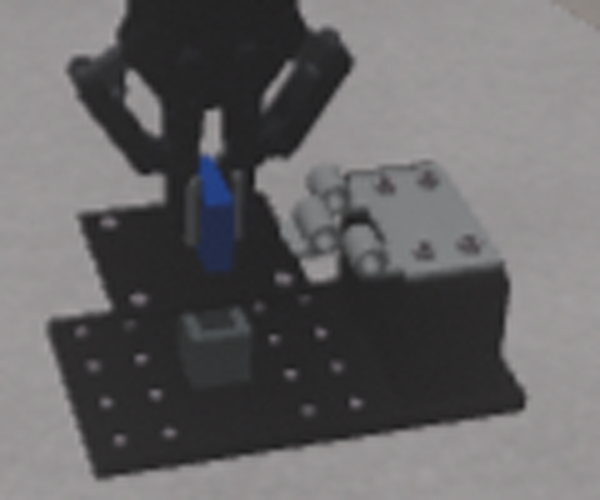

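Request:
jog_arm:
  deltas:
    - {"tx": 2,"ty": 0,"tz": -0.2,"spin": 0}
    - {"tx": 4.5,"ty": 0,"tz": -0.2,"spin": 0}
    - {"tx": 7,"ty": 0,"tz": -0.2,"spin": 0}
    - {"tx": 9.5,"ty": 0,"tz": -0.2,"spin": 0}
    - {"tx": 12,"ty": 0,"tz": -0.2,"spin": 0}
    - {"tx": 14,"ty": 0,"tz": -0.2,"spin": 0}
    - {"tx": 14,"ty": 0,"tz": -0.2,"spin": 0}
    - {"tx": 14,"ty": 0,"tz": -0.2,"spin": 0}
    - {"tx": 14,"ty": 0,"tz": -0.2,"spin": 0}

```text
time_s: 9.35
ee_pos: [0.5299, 0.0076, 0.1113]
tool_rot: [3.142, 0.0, -0.338]
ft_force: [-0.1, 0.5, -1.4]
opening: 0.0132
```

```bash
python3 chk.py 7; python3 - <<'E'
import numpy as np,cv2
f=np.load("side7.npz")["frame"]; cv2.imwrite("pics/z7.png",cv2.resize(f[165:200,290:340],None,fx=14,fy=14,interpolation=cv2.INTER_CUBIC))
E
```

```text
obs [529.87    7.702 111.388   3.142   0.     -0.338  -0.057   0.416  -2.161
  13.185] std [0.028 0.01  0.027] t 9.55
jamb ini [580.717  -7.606   1.017  -0.338] now [580.78   -7.562   0.961  -0.339]
cover [527.951  10.82   80.61   -0.323] 965 0.38548897973001317 [0.072 0.059 0.023 0.002] in jamb [-55.891  -0.112  79.593] dyaw 0.015001625352097758
cover [528.199  10.857  80.601  -0.323] 794 0.3613588403979584 [0.086 0.078 0.022 0.002] in jamb [-55.669   0.005  79.585] dyaw 0.015455330870971729
tcp in jamb (mean est) [-54.485  -0.278 111.388]
```

View pics/z7.png

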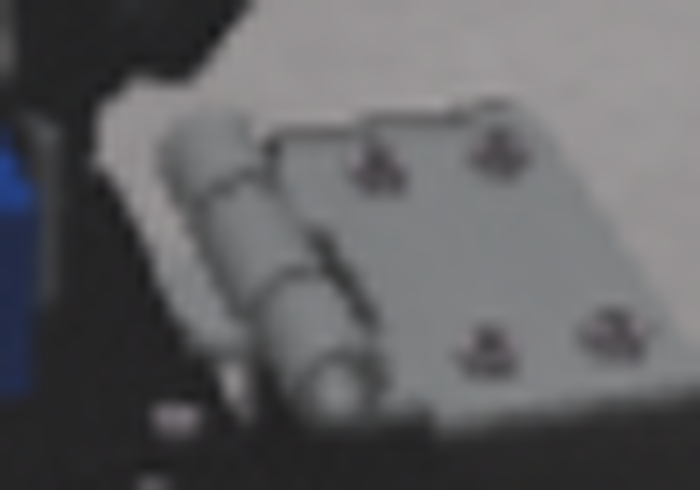

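```bash
cat > kn.py <<'E'
from fit import *
import sys
from scipy.spatial.transform import Rotation as Ro
np.set_printoptions(suppress=True,precision=3)
W=np.load(sys.argv[1])["W"];P=W.reshape(-1,3);P=P[np.isfinite(P).all(1)]
j=[580.73,-7.6,1.0,-.3385]; L=loc(P,j)
# knuckle tubes in jamb frame: fit (x,z) of cylinder surface by y-slab
for nm,a,b in(("near",-37,-19),("mid",-12,12),("far",19,37)):
    c=np.array([0.,89.])
    for it in range(6):
        r=np.hypot(L[:,0]-c[0],L[:,2]-c[1]); m=(L[:,1]>a)&(L[:,1]<b)&(abs(r-9)<4)&(L[:,2]>c[1]-3)&(L[:,0]<8)
        q=L[m]; s=least_squares(lambda u:np.hypot(q[:,0]-u[0],q[:,2]-u[1])-9,c,loss="soft_l1",f_scale=1.); c=s.x
    print(nm,c,m.sum(),np.median(abs(s.fun)))
# cover 6dof
v=np.array([-55.7,0,79.6,0,0,0.])
for it in range(6):
    f=lambda u,Q:cover(Ro.from_rotvec(u[3:]).inv().apply(Q-u[:3]))
    Q=L[abs(f(v,L))<5]; Q=Q[Q[:,0]<6]; s=least_squares(lambda u:f(u,Q),v,loss="soft_l1",x_scale=[1,1,1,.02,.02,.02]); v=s.x
print("cover 6dof in jamb",v,"hole",v[:3]+Ro.from_rotvec(v[3:]).apply([55,0,9]),len(Q))
E
python3 kn.py side7.npz
```

```text
near [ 0.124 88.613] 39 0.6406846893928329
mid [-0.366 88.048] 43 0.48366379407903715
far [ 0.043 88.772] 33 0.5636890725557677
cover 6dof in jamb [-55.692  -0.487  79.58   -0.005   0.006   0.007] hole [-0.637 -0.046 88.222] 965
```

The camera puts the middle knuckle about 0.5 mm short in x and 0.6 mm low, both inside tolerance. I'll make one small trim and hold.

Request:
jog_arm:
  deltas:
    - {"tx": 0.3,"ty": 0,"tz": -0.4,"spin": 0}
    - {"tx": 0.3,"ty": 0,"tz": -0.4,"spin": 0}
    - {"tx": 0.3,"ty": 0,"tz": -0.4,"spin": 0}
    - {"tx": 0.3,"ty": 0,"tz": -0.4,"spin": 0}
    - {"tx": 0.3,"ty": 0,"tz": -0.4,"spin": 0}
    - {"tx": 0.3,"ty": 0,"tz": -0.4,"spin": 0}
    - {"tx": 0.3,"ty": 0,"tz": -0.4,"spin": 0}
    - {"tx": 0.3,"ty": 0,"tz": -0.4,"spin": 0}
    - {"tx": 0.3,"ty": 0,"tz": -0.4,"spin": 0}
    - {"tx": 0.3,"ty": 0,"tz": -0.4,"spin": 0}
    - {"tx": 0.3,"ty": 0,"tz": -0.4,"spin": 0}
    - {"tx": 0.3,"ty": 0,"tz": -0.4,"spin": 0}

```text
time_s: 10.55
ee_pos: [0.5303, 0.0076, 0.1118]
tool_rot: [-3.142, 0.0, -0.338]
ft_force: [0.6, -0.4, -2.6]
opening: 0.0137
```

```bash
python3 chk.py 8; python3 kn.py side8.npz; python3 -c "
from h import *
c,*_=cam('top');cv2.imwrite('pics/top8.png',c['frame']);o=arm.get_obs();print(abs(o['dq']).max(),o['ft_force'],o['time_s'])"
```

```text
obs [530.312   7.542 111.821   3.142   0.     -0.338   0.092  -0.199  -2.196
  13.147] std [0.008 0.011 0.011] t 10.75
jamb ini [580.717  -7.606   1.017  -0.338] now [580.796  -7.55    0.968  -0.338]
cover [528.466  10.59   81.041  -0.323] 966 0.3932823203118616 [0.076 0.06  0.024 0.002] in jamb [-55.328  -0.158  80.025] dyaw 0.014653445972362233
cover [528.735  10.54   81.03   -0.323] 788 0.3776063456778047 [0.09  0.081 0.024 0.002] in jamb [-55.058  -0.116  80.013] dyaw 0.014486432402379346
tcp in jamb (mean est) [-54.015  -0.283 111.821]
near [-0.222 88.29 ] 35 0.558047375137475
mid [-0.215 88.631] 43 0.5483860161340299
far [-0.055 88.605] 29 0.6347014714196018
cover 6dof in jamb [-55.589  -0.366  80.046   0.001   0.004   0.03 ] hole [-0.574  1.255 88.804] 961
0.0007892115897266458 [ 0.13131737 -0.01275692 -1.58291298] 10.8
```

View pics/side8.png

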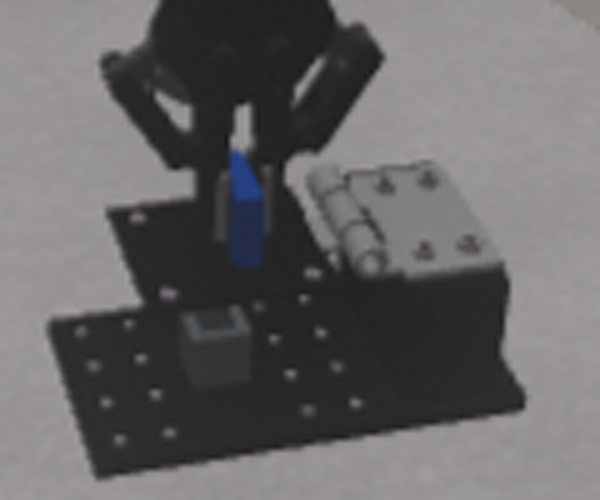

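View pics/top8.png

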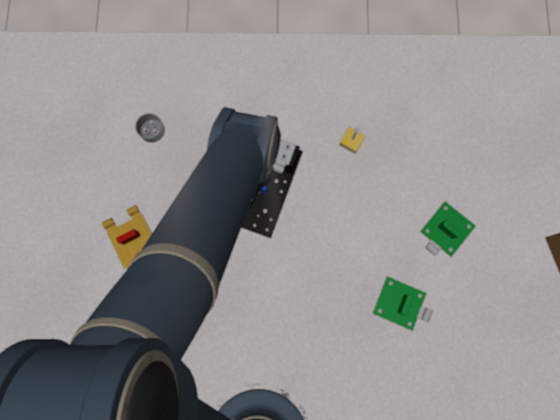

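The three knuckles form one tube in the side view at (345,220). The bystanders are where they were, and the wrist force is only the cover's weight. Handing in.

```bash
python3 -c "
from h import *
arm.finish_job();o=arm.get_obs();print(o['time_s'],o['ee_pos'],o['ft_force'],o['opening'])"
```

```text
the job is handed in; nothing more can be done
the job is handed in; nothing more can be done
```

I picked up the black cover by its blue bar and slid its knuckle in from the base-plate side, between the jamb's two knuckles. I handed in at about 10.8 s with the cover still held in the gripper. The hand-in gave no verdict, and the arm could not be read afterwards.

**Alignment:** The last side-camera check had the middle knuckle's axis within 0.2 mm across and 0.4 mm in height of its neighbours. It is within about 1.3 mm along the axis. The cover was level to under 0.01 rad, with its axis parallel to the hinge line to within 0.015–0.03 rad.

**Contact:** The measured wrist force was about 2 N, roughly the cover's weight, with no clear sign of touching the jamb. The arm was still (joint speeds under 0.001 rad/s), and the jaws were closed on the bar at about 13 mm.

**Bystanders:** In the last top view the brass leaf, pin stand, screw pot and green look-alikes looked unmoved. The arm hid part of the brass leaf.

**Disagreements:** The arm's own position reading put the cover about 1 mm further in x and about 0.8 mm higher than the camera did. The two cameras also differed by about 1.5 mm in x and 3 mm in y on where the jamb is. I therefore relied on cover-to-jamb offsets measured in the side camera. The differences between the arm and that camera stay inside the 3–4 mm limits.

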